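# Find the high side of a hidden pressure plate by touch and press it level

## Task

The pressure plate inside the cell compression fixture has cocked on its seat and cannot be seen; which side is high is different every time. Take the ball-ended probe from its rest, touch the plate lightly through several of the holes in the end plate to find the high side, and press that side down gently with the probe until the plate is level. Then put the probe back upright and fully down in its rest, and leave the other things where they are.

Things in the scene. Friction and masses are not known exactly. Their poses are not given: they have to be found in the camera images.
- fixture: Fixed square fixture, 148 mm wide, aluminium end plate 12 mm thick, top at 72 mm. Eight 16 mm holes in it on a ring of 50 mm radius, the first on +x, then every 45 degrees; 8 mm high brass plug in the middle. Under all holes lies the hidden pressure plate: middle of its face at 35 to 45 mm (varies). Heights from origin: centre of the underside; z up. Frame does not show the plate's lean.
- plate_tilt (a joint): Lean of the pressure plate, rad: 0 level, 0.06 to 0.09 at the start, so under the holes up to 3 to 4.5 mm higher or lower than its middle. It tips about one level axis 15 mm under the middle of its face, whose direction differs every time. Pressed through a hole on the high side it gives at 9 to 10 N, the value falls and stays, past 0 if pressed too far; on the low side it grows.
- probe: Ball-ended probe, steel and aluminium, 123 mm long, 0.12 kg, upright in its rest. Origin: lowest point of the ball tip, z towards the handle. Ball 8 mm in diameter, stem 6 mm up to 60 mm, flange 24 mm in diameter from 60 to 65 mm, round handle 16 mm in diameter with dark bands from 65 to 119 mm (grip at about 92 mm), end button.
- probe_rest: Rest for the probe, fixed: aluminium block 56 x 56 mm, 65 mm high, on a dark base plate 80 x 76 mm. An upright bore 15 mm in diameter runs through its middle; the probe hangs in it, flange on the block's top, tip 5 mm above the worktop. Origin: centre of the underside on the worktop; z up along the bore.
- tape_roll: Bystander: white roll of tape with a blue core, 48 mm across, 12 mm high, lying between fixture and rest. Origin: centre of the underside.
- screwdriver: Bystander: screwdriver with a red handle, 195 mm long, lying near the front edge. Origin: middle of its underside.
- syringe: Bystander: plastic syringe, 138 mm long, lying near the front edge on the right. Origin: middle of its underside.
- beaker: Bystander: small glass beaker, 47 mm across, 56 mm high, behind the work. Origin: centre of the underside.
Not all that is in view belongs to the job. Leave any green look-alike of the probe alone.

How it is judged:
On the way, in this order (a step that is already met when the one before it is completed fails the run):
1. the probe is lifted clear out of its rest (z of probe in the frame of probe_rest above 0.068 m), for 0.1 s.
2. the probe, through a hole, touches the pressure plate while it is still out of level (contact force between probe and fixture above 0.5 N and value of joint plate_tilt above 0.045 rad and z of probe in the frame of fixture below 0.055 m), for 0.04 s.
3. the pressure plate is level within 0.025 rad (1.4 degrees), with the probe off the fixture (value of joint plate_tilt between -0.025 and 0.025 rad and contact force between probe and fixture below 0.1 N), for 0.2 s.
At the end, for the whole second after the job is handed in: The pressure plate is level within 0.025 rad (1.4 degrees) and the probe stands at rest in the bore of its rest: tip within 8 mm of the bore's axis and less than 9 mm above the worktop (flange down on the block), upright within 0.12 rad (value of joint plate_tilt between -0.025 and 0.025 rad and horizontal distance between probe and probe_rest below 0.008 m and z of probe in the frame of probe_rest below 0.009 m and angle between probe's own z axis and vertical below 0.12 rad and linear speed of probe below 0.02 m/s); the robot touches nothing.
It fails at once if the probe pushes on the fixture or its pressure plate with more than 25 N (contact force between probe and fixture above 25 N).
It fails at once if the pressure plate is pushed further out of level, past 0.115 rad (value of joint plate_tilt above 0.115 rad).
It fails at once if the robot itself touches the fixture (contact force between any of the fingers, the arm and fixture above 1 N).
It fails at once if a bystander is moved more than 20 mm (distance of any of tape_roll, screwdriver, syringe, beaker from where it was at the start of the episode above 0.02 m).
It also fails if it takes over 64 s, if anything falls off the work surface, if the arm or the gripper's body presses on something with over 40 N, if the wrist force passes 120 N, or if a joint passes its speed limit or range.

## Robot

A 6-joint arm with a two-finger parallel gripper is mounted at the origin on a cart in front of the work surface, level with it; the furniture and walls round the work are solid. World frame = base frame: x ahead of the robot, y to its left, z up, the work surface at z = 0. Lengths are in m, angles in rad, forces in N, time in s.
With the tool pointing down it reaches from about 0.3 to 0.85 m from the base axis. Payload 4.2 kg.
Tool frame: the origin (TCP) lies midway between the tips of the shut fingers; the grasp point (between the pads) lies 19 mm behind it (r.tcp_to_grasp is the distance from the TCP to the grasp point, in m); z points along the fingers, y is the line along which they close (so a half turn about z gives the same grasp; the last joint's range is limited). The gripper opens to 91 mm and grips with 3 to 60 N. Pads are 32 mm wide; open, the fingers measure 118 mm over their backs; the gripper's body (76 mm by 178 mm) begins 60 mm behind the grasp point.
Start: joints at [-1.226, 0.32, 1.565, -0, 1.257, -0.02], TCP at [0.205, -0.537, 0.192] pointing down, gripper open.
Joint ranges: [-3.11, 3.11], [-0.84, 2.01], [0.21, 2.61], [-1.34, 4.49], [0.05, 2.63], [-2.56, 2.56]. Speed limits (rad/s): [2.57, 2.57, 3.14, 3.14, 3.14, 3.14].

## Interface

Orientations are given as a unit quaternion [x, y, z, w].
In Python, from plant import r gives the robot as it stands.
- The arm moves only by the tool arm_command, never from a script. Its argument "commands" is one flat list of numbers, 4 for each row, row after row: the shift along the world's x, y, z in units of 50 mm (1.0 is 50 mm), then the turn about the world's z in units of 5 degrees (1.0 is 5 degrees). In form: [x, y, z, roll, x, y, z, roll, ...]. A call has 1 to 10 rows; each row shifts and turns the commanded pose from where the row before left it; what a row does not reach is not made up. A row lasts 1/8 s, in which the tool goes at most 62.5 mm and 10.7 degrees, less where a joint would pass 70% of its speed; a pose out of reach is approached as far as the arm can. A call is refused whole if a number of a shift passes 1 or a number of a turn 1, either way. A call with a gripper value outside its range is refused whole. "gripper" is the opening, from 0 (shut) to 1 (fully open), set as the call begins (left out, the last holds). The fingers move at their own pace and stop on an object; "squeeze" is the grip in N (left out, the last holds). Time passes only in rows, so rows that do not move let the fingers close. It gives the time, the measured TCP pose, the force, the opening and the grip force at its end, in the units of the state.
- r.get_obs(): the state, without advancing time (a new reading comes with each control period).
- r.capture(name): name is "scene" or "side" or "wrist"; returns (picture, depth): 480x640x3 uint8, red, green, blue; 480x640 float32, m along the optical axis (not along the pixel's ray), 0 where there is no reading.
- r.get_calibration(name): a dict with "fx", "fy", "cx", "cy" (pixels), "origin" and "attitude" of the camera in the world. Camera axes: x right, y up, looking along -z (the intrinsics and any distortion apply to the point x, -y, -z); pixel columns grow to the right and rows downward; lengths in m; the calibration is good to about 2 mm. A picture is of the moment at which its call begins: read the wrist's pose just before it. get_calibration takes no time and is no camera call; for the wrist camera it gives the pose at the moment of the call.
- r.job_done(): hands the job in; it is judged then, once.
Trained networks look in the newest picture that a camera, given by its name, has taken for a name from the list of things; names that differ only in an ending like _2 or _b are one class to them, and where a whole thing is asked for, a point or a joint stands for the part that bears it (a point fixed in the world has none). Each returns a list of dicts, best first, with "conf" (0 to 1); they miss things now and then, are a little off and sometimes report something else, mostly with a low value. They report only what shows in the picture. A call takes as long as a camera call. They do not tell look-alikes from the thing itself.
- r.masks_of(thing, camera): "region" (480x640 bool, what is visible of it) and "bbox" ([left, top, right, bottom] as shares, 0 to 1, of the picture: columns of its width, rows of its height, round what is visible of it).
- r.tip_of(thing, camera): "xy" ([column, row] as shares, 0 to 1, of the picture: columns of its width, rows of its height: a listed point, or the origin of a listed thing).
The state is a dict: "time_s": time; "joint_pos": joint angles; "joint_vel": joint speeds; "joint_efforts": joint torques, N m; "ee_pos": TCP position; "tool_rot": TCP orientation; "ft_force": force on the tool from outside, world axes, zero at the start; "wrist_torque": the same for the moment, N m; "grip_width": opening from 0.0 (shut) to 1.0 (fully open); "grip_force": force on a finger pad.
Only numpy, scipy, OpenCV 4.12 (cv2) and the standard library are available. Lean on these libraries where they do the work, as an engineer would, in place of code of your own. Each camera call takes 0.05 s, during which the arm holds its last target. There are 200 camera calls.

## Working session

There is one attempt and no reset: what is moved stays moved. The work goes in short steps, Python scripts to look and compute and a tool call to move; the robot and the scene stay as the last step left them, time stands still between calls to the robot, and variables do not carry over. Pictures are saved under pics/ and viewed, at most 10 in all, crops included, and the job is handed in when it is done.

Besides the shell and the picture viewer there is one more tool, called after ">>>" in YAML: its name, and indented under it one key for each argument. arm_command: Moves the arm, as the interface text tells. Its arguments: {"type":"object","properties":{"commands":{"type":"array"},"gripper":{"type":"number"},"squeeze":{"type":"number"}},"required":["commands"]}

```bash
mkdir -p pics; ls; cat > h.py <<'E'
import numpy as np,cv2
from plant import r
from scipy.spatial.transform import Rotation as R
def cal(n):
    c=r.get_calibration(n); a=np.array(c['attitude'],float)
    M=R.from_quat(a).as_matrix() if a.size==4 else a.reshape(3,3)
    return c,M,np.array(c['origin'])
def cloud(n,d):
    c,M,o=cal(n); v,u=np.mgrid[:480,:640]
    P=np.stack([(u-c['cx'])/c['fx']*d,-(v-c['cy'])/c['fy']*d,-d],-1)
    return P@M.T+o
def save(n,img): cv2.imwrite('pics/'+n,img[...,::-1])
E
python3 - <<'E'
from h import *
o=r.get_obs();print(o)
for n in('scene','side'):
    im,d=r.capture(n);save(n+'1.png',im);P=cloud(n,d);c=r.get_calibration(n);print(n,c)
    np.save(n+'P.npy',P)
    for t in('probe','probe_rest','fixture','tape_roll','beaker'):
        for m in r.masks_of(t,n)[:3]:
            g=m['region']&(d>0);q=P[g]
            print(n,t,round(m['conf'],2),np.round(m['bbox'],3),np.round(np.percentile(q,[2,50,98],axis=0),3).tolist() if len(q) else None)
        print([(round(x['conf'],2),np.round(x['xy'],3).tolist()) for x in r.tip_of(t,n)[:3]])
E
```

```text
pics
{'time_s': 0.0, 'joint_pos': array([-1.22601401e+00,  3.20311524e-01,  1.56566743e+00, -2.56918075e-05,
        1.25739232e+00, -2.00032530e-02]), 'joint_vel': array([-0.0001915 , -0.00101175, -0.00041593, -0.00085751,  0.00039679,
        0.00012966]), 'joint_efforts': array([-1.24298440e-03, -4.12459016e+01, -2.31975031e+01,  7.26688164e-02,
        4.58848535e-02, -1.73634344e-04]), 'ee_pos': array([ 0.20493907, -0.53666081,  0.19081355]), 'tool_rot': array([ 9.83411388e-01,  1.81387017e-01, -1.55837435e-04, -8.75639480e-04]), 'ft_force': array([ 0.51380616, -0.08565516, -0.08888609]), 'wrist_torque': array([-0.03723269, -0.03662946,  0.05401715]), 'grip_force': 0.0, 'grip_width': 1.0038454952344718}
scene {'fx': 553.1735826524384, 'fy': 553.1735826524384, 'cx': 327.0764765701172, 'cy': 232.94736706249898, 'origin': array([-0.14449642, -0.58974565,  0.44327201]), 'attitude': array([ 0.49259876, -0.22550007, -0.36562022,  0.75684743])}
scene probe 0.83 [0.604 0.398 0.629 0.475] [[0.573, -0.141, 0.066], [0.578, -0.135, 0.095], [0.588, -0.124, 0.127]]
scene probe 0.6 [0.582 0.45
[... 1294 characters left out ...]
.591, 0.475])]
side probe_rest 0.87 [0.483 0.502 0.577 0.625] [[0.541, -0.176, 0.002], [0.572, -0.153, 0.037], [0.624, -0.109, 0.067]]
side probe_rest 0.21 [0.379 0.634 0.416 0.783] [[0.373, -0.287, 0.004], [0.398, -0.241, 0.017], [0.431, -0.17, 0.021]]
[(0.89, [0.531, 0.577])]
side fixture 0.79 [0.375 0.292 0.514 0.459] [[0.473, 0.059, 0.005], [0.542, 0.101, 0.07], [0.622, 0.206, 0.076]]
[(0.91, [0.445, 0.398])]
side tape_roll 0.72 [0.487 0.45  0.522 0.498] [[0.572, -0.025, -0.002], [0.595, -0.004, 0.011], [0.616, 0.021, 0.014]]
[(0.71, [0.505, 0.473])]
side beaker 0.71 [0.577 0.412 0.613 0.484] [[0.686, -0.038, 0.003], [0.705, -0.025, 0.036], [0.728, 0.006, 0.056]]
[(0.74, [0.591, 0.472])]
```

View pics/side1.png

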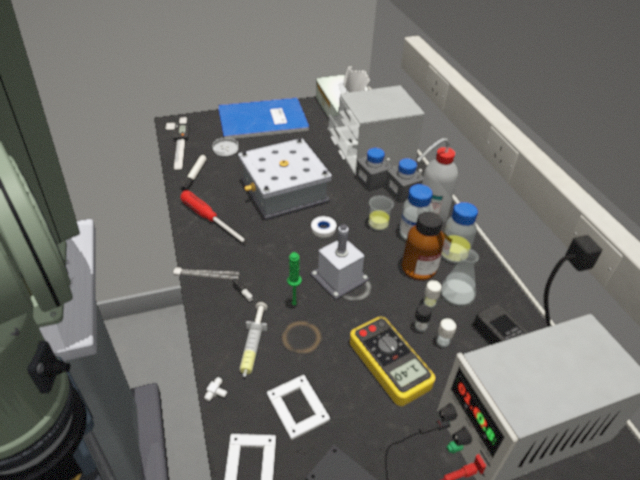

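```bash
python3 - <<'E'
from h import *
for n in('scene','side'):
    P=np.load(n+'P.npy'); x,y,z=P[...,0],P[...,1],P[...,2]
    # fixture top
    for nm,g in(('fix',(abs(z-.072)<.004)&(x>.45)&(x<.65)&(y>.03)&(y<.24)),('rest',(abs(z-.065)<.004)&(x>.52)&(x<.65)&(y>-.2)&(y<-.09)),
       ('base',(z<.015)&(z>.004)&(x>.5)&(x<.66)&(y>-.22)&(y<-.07)),('handle',(z>.07)&(z<.13)&(x>.53)&(x<.63)&(y>-.2)&(y<-.09))):
        q=P[g][:,:2].astype(np.float32)
        if len(q)>5: print(n,nm,len(q),[np.round(t,4) for t in cv2.minAreaRect(q)],np.round(np.median(P[g],0),4))
    # render top view of fixture
E
```

```text
scene fix 2183 [array([0.5505, 0.1413]), array([0.152 , 0.1527]), np.float64(7.7762)] [0.5406 0.1333 0.0722]
scene rest 321 [array([ 0.5837, -0.1313]), array([0.0616, 0.0565]), np.float64(19.8229)] [ 0.5767 -0.1438  0.065 ]
scene base 479 [array([ 0.5828, -0.132 ]), array([0.0811, 0.0753]), np.float64(20.0665)] [ 0.5599 -0.1514  0.0074]
scene handle 343 [array([ 0.5803, -0.1325]), array([0.018 , 0.0217]), np.float64(31.4809)] [ 0.5786 -0.1347  0.0993]
side fix 2836 [array([0.5497, 0.138 ]), array([0.1496, 0.1554]), np.float64(7.8766)] [0.5472 0.1305 0.0718]
side rest 626 [array([ 0.583 , -0.1341]), array([0.058 , 0.0583]), np.float64(20.0294)] [ 0.5769 -0.1418  0.0648]
side base 567 [array([ 0.5825, -0.1344]), array([0.0811, 0.0782]), np.float64(20.0786)] [ 0.5641 -0.1575  0.0072]
side handle 278 [array([ 0.5816, -0.1379]), array([0.0193, 0.0225]), np.float64(66.2679)] [ 0.5803 -0.1395  0.102 ]
```

The picture shows the fixture top around (285,165), the rest with the grey probe at (342,240) and the green look-alike standing at (294,270). Moving above the rest, at a safe height.

>>> arm_command:
  commands: [0.84,0.895,0.13,0,0.84,0.895,0.13,0,0.84,0.895,0.13,0,0.84,0.895,0.13,0,0.84,0.895,0.13,0,0.84,0.895,0.13,0,0.84,0.895,0.13,0,0.84,0.895,0.13,0,0.84,0.895,0.13,0,0,0,0,0]
  gripper: 1
  squeeze: 45

```text
time_s: 2.35
ee_pos: [0.5856, -0.1312, 0.25]
tool_rot: [0.983, 0.184, 0.001, -0.0]
ft_force: [-0.9, -0.7, -0.4]
grip_width: 1.0
grip_force: 0.0
```

```bash
python3 - <<'E'
from h import *
o=r.get_obs();print(o['time_s'],o['ee_pos'],o['tool_rot'])
n='wrist';c=r.get_calibration(n);im,d=r.capture(n);save('wrist1.png',im);P=cloud(n,d);np.save('w1.npy',P);print(c)
x,y,z=P[...,0],P[...,1],P[...,2]
for nm,g in(('fix',(abs(z-.072)<.004)&(x>.45)&(x<.65)&(y>.03)&(y<.24)),('rest',(abs(z-.065)<.004)&(x>.52)&(x<.65)&(y>-.2)&(y<-.09)),('base',(z<.015)&(z>.004)&(x>.5)&(x<.66)&(y>-.22)&(y<-.07)),('handle',(z>.09)&(z<.13)&(x>.55)&(x<.61)&(y>-.16)&(y<-.1)),('top',(z>.125)&(z<.135)&(x>.55)&(x<.61)&(y>-.16)&(y<-.1))):
    q=P[g][:,:2].astype(np.float32)
    if len(q)>5: print(nm,len(q),[np.round(t,4) for t in cv2.minAreaRect(q)],np.round(np.median(P[g],0),4),P[g][:,2].max())
for m in r.masks_of('probe',n): print(m['conf'],m['bbox'],np.median(P[m['region']&(d>0)],0))
E
```

```text
2.35 [ 0.58563471 -0.13123412  0.24997347] [ 9.82921841e-01  1.84022310e-01  6.35734494e-04 -2.00268038e-04]
{'fx': 361.41073539428396, 'fy': 361.41073539428396, 'cx': 321.4620705305098, 'cy': 240.3401806725289, 'origin': array([ 0.66161207, -0.10181969,  0.44367465]), 'attitude': array([-0.11773003,  0.08107349, -0.55940579,  0.81647529])}
fix 17843 [array([0.5506, 0.1296]), array([0.1486, 0.1315]), np.float64(8.0791)] [0.5583 0.1279 0.0723] 0.07592505977780184
rest 2184 [array([ 0.5821, -0.1341]), array([0.0565, 0.0557]), np.float64(19.9446)] [ 0.5867 -0.1308  0.0653] 0.06894497046331305
base 1211 [array([ 0.582, -0.134]), array([0.0798, 0.076 ]), np.float64(19.9817)] [ 0.6063 -0.1206  0.0072] 0.014727855586754823
handle 342 [array([ 0.5827, -0.1336]), array([0.0153, 0.0157]), np.float64(12.7717)] [ 0.5857 -0.1327  0.1242] 0.12988167194806716
top 144 [array([ 0.5823, -0.133 ]), array([0.0126, 0.0136]), np.float64(65.0958)] [ 0.5829 -0.1335  0.1282] 0.13041326175905815
0.85 [0.488, 0.5906, 0.5164, 0.6929] [ 0.4910646  -0.16906848  0.09236684]
0.81 [0.4841, 0.4333, 0.5184, 0.4919] [ 0.58634301 -0.13216417  0.10964974]
```

View pics/wrist1.png

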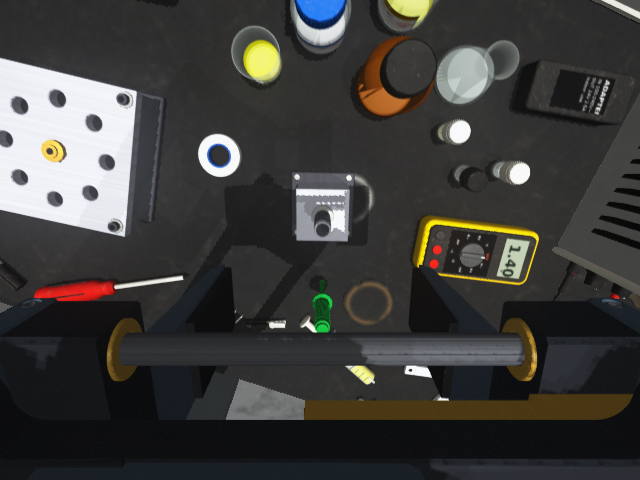

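The wrist picture shows the rest at about (322,208), the probe handle at (322,222), the fixture's holes around the plug at (53,151), and the green copy at (322,310). The fingers straddle the handle, clear of the copy. I'll measure the hole ring next, then descend.

>>> arm_command:
  commands: [-0.07,-0.055,-0.7,0,0,0,-0.8,0,0,0,-0.8,0,0,0,-0.6,0,0,0,-0.3,0,0,0,-0.18,0,0,0,0,0]

```text
time_s: 3.32
ee_pos: [0.5797, -0.1376, 0.0815]
tool_rot: [0.983, 0.181, 0.0, 0.0]
ft_force: [0.8, 0.4, 0.6]
grip_width: 0.998
grip_force: 0.0
```

```bash
python3 - <<'E'
from h import *
print(r.get_obs()['ee_pos'])
im=cv2.imread('pics/wrist1.png');g=cv2.cvtColor(im,cv2.COLOR_BGR2GRAY)
M=R.from_quat([-0.11773003,0.08107349,-0.55940579,0.81647529]).as_matrix();o=np.array([0.66161207,-0.10181969,0.44367465])
def pr(u,v,z):
    w=M@np.array([(u-321.462)/361.4107,-(v-240.34)/361.4107,-1]);return (o+w*(z-o[2])/w[2])[:2]
roi=np.zeros_like(g);roi[80:215,0:130]=1
n,l,s,cc=cv2.connectedComponentsWithStats(((g<110)&(roi>0)).astype(np.uint8))
H=[]
for i in range(1,n):
    if 60<s[i,4]<500 and s[i,0]>0: p=pr(*cc[i],.072);print(s[i],cc[i],p);H.append(p)
H=np.array(H)
from scipy.optimize import least_squares
def res(q):
    a=q[2]+np.arange(8)*np.pi/4;K=q[:2]+.05*np.c_[np.cos(a),np.sin(a)]
    return np.concatenate([h-K[np.argmin(((K-h)**2).sum(1))] for h in H])
f=least_squares(res,[.5505,.139,np.radians(7.9)],loss='soft_l1',f_scale=.001);print(f.x,np.degrees(f.x[2]),np.round(f.fun,4))
print('plug',pr(53,151,.08))
E
```

```text
[ 0.57966618 -0.13763174  0.08148107]
[ 94  80  36   9 172] [117.05813953  82.58139535] [0.63487308 0.09637165]
[ 50  90  16  17 204] [57.28921569 98.19117647] [0.60040746 0.14703364]
[117  94  13  11 108] [122.78703704  98.85185185] [0.62255093 0.0881736 ]
[ 12  97  16  17 202] [ 19.57920792 105.04455446] [0.58102206 0.17998553]
[ 86 115  16  16 192] [ 93.8125     122.51041667] [0.59091988 0.109953  ]
[ 99 155  16  15 173] [106.65317919 161.76300578] [0.55807696 0.09055042]
[ 13 170  15  14 166] [ 19.78915663 176.75301205] [0.51120209 0.17014134]
[ 83 186  15  14 160] [ 90.  192.5] [0.52098581 0.10024424]
[ 48 192  15  14 162] [ 54.70987654 198.41975309] [0.50161343 0.13321191]
[0.55135987 0.13979352 0.13739383] 7.872086641510905 [ 0.0436 -0.0132 -0.0005  0.0004  0.0313 -0.0214 -0.0005  0.0003 -0.0003
  0.0003 -0.0001  0.0003 -0.0003  0.0002 -0.0002  0.0003 -0.0002  0.0003]
plug [0.55159533 0.13748337]
```

>>> arm_command:
  commands: [0.05,0.06,0,0,0,0,0,0,0,0,0,0]

```text
time_s: 3.7
ee_pos: [0.5825, -0.1341, 0.0817]
tool_rot: [0.983, 0.182, 0.0, 0.0]
ft_force: [0.9, -0.3, 0.1]
grip_width: 0.998
grip_force: 0.0
```

>>> arm_command:
  commands: [0,0,0,0,0,0,0,0,0,0,0,0,0,0,0,0,0,0,0,0,0,0,0,0]
  gripper: 0

```text
time_s: 4.45
ee_pos: [0.5822, -0.1342, 0.0812]
tool_rot: [0.983, 0.181, 0.0, 0.0]
ft_force: [0.1, -0.3, -0.3]
grip_width: 0.372
grip_force: 0.0
```

>>> arm_command:
  commands: [0,0,0,0,0,0,0,0,0,0,0,0,0,0,0,0,0,0,0,0,0,0,0,0]

```text
time_s: 5.2
ee_pos: [0.582, -0.1341, 0.0811]
tool_rot: [0.983, 0.181, -0.0, -0.0]
ft_force: [-0.3, 1.0, -0.2]
grip_width: 0.163
grip_force: 45.0
```

```bash
python3 - <<'E'
from h import *
o=r.get_obs();print(o['ee_pos'],o['grip_width'],o['grip_force'],o['ft_force'])
E
```

```text
[ 0.58204789 -0.13413667  0.08109987] 0.16295687326319658 44.95825231075287 [-0.25892148  0.99824002 -0.17718066]
```

Gripped. Lifting straight up, then checking the tip's position relative to the TCP.

>>> arm_command:
  commands: [0,0,0.2,0,0,0,0.5,0,0,0,0.7,0,0,0,0.7,0,0,0,0.68,0,0,0,0,0,0,0,0,0]

```text
time_s: 6.08
ee_pos: [0.5814, -0.134, 0.2193]
tool_rot: [0.983, 0.181, -0.001, -0.0]
ft_force: [0.2, 0.5, -0.9]
grip_width: 0.161
grip_force: 45.0
```

```bash
python3 - <<'E'
from h import *
o=r.get_obs();print(o['ee_pos'],o['grip_width'],o['ft_force']);tcp=o['ee_pos']
for n in('scene','side'):
    im,d=r.capture(n);save(n+'2.png',im);P=cloud(n,d);c,M,og=cal(n)
    def px(p):
        q=M.T@(p-og);return np.array([c['cx']-c['fx']*q[0]/q[2],c['cy']+c['fy']*q[1]/q[2]])
    e=px(tcp-[0,0,.0721]);print(n,'pred ball centre',e,'tcp',px(tcp))
    for m in r.masks_of('probe',n): 
        q=P[m['region']&(d>0)];v,u=np.where(m['region']);print(round(m['conf'],2),u.min(),u.max(),v.min(),v.max(),np.median(q,0),'bottom',u[v>=v.max()-3].mean())
    a=np.clip(e.astype(int)-[40,50],0,None);save(n+'2c.png',cv2.resize(im[a[1]:a[1]+80,a[0]:a[0]+80],(480,480),interpolation=cv2.INTER_CUBIC))
a,b=[cv2.imread(f'pics/{n}2c.png') for n in('scene','side')];cv2.imwrite('pics/cmp.png',cv2.resize(np.hstack([a,b]),(800,400)))
E
```

```text
[ 0.58140825 -0.13404275  0.21925167] 0.16083367085129074 [ 0.23874867  0.51273411 -0.87274027]
scene pred ball centre [395.06540834 181.37223976] tcp [396.53338318 137.68517615]
0.84 390 402 109 180 [ 0.57831189 -0.13388738  0.22136813] bottom 394.42857142857144
0.64 372 386 217 289 [ 0.48343956 -0.17092847  0.07998332] bottom 378.25
side pred ball centre [343.23630832 218.23454062] tcp [346.01138892 183.66405837]
0.98 287 301 253 304 [ 0.4852218  -0.17608159  0.08388047] bottom 294.09090909090907
0.74 339 353 179 219 [ 0.58007713 -0.13856529  0.20753058] bottom 343.4
```

View pics/cmp.png

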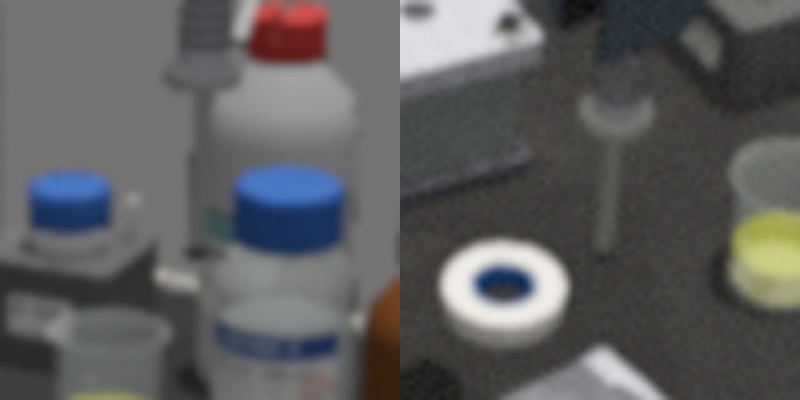

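The held probe's ball shows right where predicted in both views ((200,250) and (604,247) of the crops), so it hangs upright. Going above hole 6.

>>> arm_command:
  commands: [-0.094,0.9,0,0,-0.094,0.9,0,0,-0.094,0.9,0,0,-0.094,0.9,0,0,-0.094,0.9,0,0,0,0,-0.6,0,0,0,-0.5,0,0,0,0,0,0,0,0,0]

```text
time_s: 7.4
ee_pos: [0.5593, 0.0908, 0.1658]
tool_rot: [0.983, 0.181, 0.001, 0.0]
ft_force: [0.1, 0.1, -1.1]
grip_width: 0.164
grip_force: 45.0
```

```bash
python3 - <<'E'
from h import *
o=r.get_obs();print(o['time_s'],o['ee_pos'],o['ft_force'])
n='wrist';im,d=r.capture(n);save('wrist3.png',im);P=cloud(n,d);c,M,og=cal(n)
g=cv2.cvtColor(im,cv2.COLOR_RGB2GRAY)
def pr(u,v,z):
    w=M@np.array([(u-c['cx'])/c['fx'],-(v-c['cy'])/c['fy'],-1]);return (og+w*(z-og[2])/w[2])[:2]
n_,l,s,cc=cv2.connectedComponentsWithStats((g<110).astype(np.uint8))
H=[]
for i in range(1,n_):
    if 60<s[i,4]<900:
        p=pr(*cc[i],.072);rr=np.hypot(*(p-[.5514,.1398]))
        if .043<rr<.057: print(s[i,2:],cc[i].round(1),p.round(4));H.append(p)
H=np.array(H)
from scipy.optimize import least_squares
def res(q):
    a=q[2]+np.arange(8)*np.pi/4;K=q[:2]+.05*np.c_[np.cos(a),np.sin(a)]
    return np.concatenate([h-K[np.argmin(((K-h)**2).sum(1))] for h in H])
f=least_squares(res,[.5514,.1398,np.radians(7.9)],loss='soft_l1',f_scale=.001);print(f.x,np.degrees(f.x[2]),np.round(f.fun,4))
E
```

```text
7.4 [0.55925818 0.09080165 0.16580724] [ 0.14632431  0.13182049 -1.10405243]
[ 20  20 308] [272.4 163.7] [0.601  0.1477]
[ 20  20 303] [224.7 172.1] [0.5815 0.1808]
[ 20  20 289] [312.3 191.9] [0.5914 0.1109]
[ 21  19 314] [200.1 211.1] [0.5443 0.1905]
[ 20  18 276] [212.3 255.3] [0.5114 0.1708]
[ 20  18 279] [250.4 279.4] [0.5019 0.1343]
[0.55137847 0.14092623 0.13910664] 7.970223646240064 [ 0.0001 -0.0001 -0.     -0.0001  0.0001  0.0001 -0.0001  0.     -0.0001
 -0.0002  0.      0.0003]
```

View pics/wrist3.png

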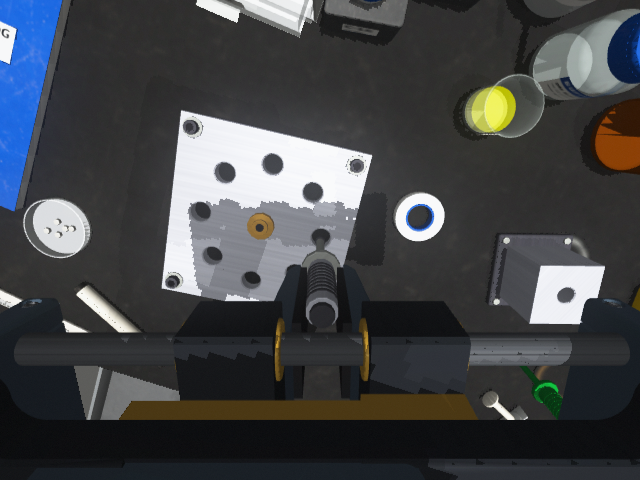

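The picture shows the probe over the hole at about (320,238), with the free holes ringed around the plug at (260,226). The hole fit agrees within about 1 mm. Entering hole 6.

>>> arm_command:
  commands: [-0.01,0,-0.15,0,0,0,-0.1,0,0,0,-0.1,0,0,0,-0.1,0,0,0,-0.1,0,0,0,-0.1,0,0,0,0,0]

```text
time_s: 8.32
ee_pos: [0.5578, 0.0908, 0.1322]
tool_rot: [0.983, 0.181, -0.0, 0.0]
ft_force: [0.6, -0.5, -1.0]
grip_width: 0.159
grip_force: 45.0
```

>>> arm_command:
  commands: [0,0,-0.05,0,0,0,-0.05,0,0,0,-0.02,0,0,0,0,0]

```text
time_s: 8.82
ee_pos: [0.5581, 0.0908, 0.1266]
tool_rot: [0.983, 0.181, -0.0, 0.0]
ft_force: [-0.0, 0.6, -1.9]
grip_width: 0.155
grip_force: 45.0
```

>>> arm_command:
  commands: [0,0,-0.015,0,0,0,-0.015,0,0,0,0,0]

```text
time_s: 9.2
ee_pos: [0.5581, 0.0908, 0.1251]
tool_rot: [0.983, 0.181, -0.0, 0.0]
ft_force: [0.9, -0.0, -1.2]
grip_width: 0.158
grip_force: 45.0
```

>>> arm_command:
  commands: [0,0,-0.015,0,0,0,-0.015,0,0,0,0,0]

```text
time_s: 9.57
ee_pos: [0.5581, 0.0908, 0.1236]
tool_rot: [0.983, 0.181, -0.0, 0.0]
ft_force: [0.5, 0.4, -1.6]
grip_width: 0.165
grip_force: 45.0
```

>>> arm_command:
  commands: [0,0,-0.015,0,0,0,-0.015,0,0,0,0,0]

```text
time_s: 9.95
ee_pos: [0.5581, 0.0908, 0.1221]
tool_rot: [0.983, 0.181, -0.0, 0.0]
ft_force: [0.1, 0.0, -1.8]
grip_width: 0.163
grip_force: 45.0
```

>>> arm_command:
  commands: [0,0,-0.015,0,0,0,-0.015,0,0,0,0,0]

```text
time_s: 10.32
ee_pos: [0.5581, 0.0908, 0.1206]
tool_rot: [0.983, 0.181, -0.0, 0.0]
ft_force: [0.1, -0.4, -1.6]
grip_width: 0.164
grip_force: 45.0
```

>>> arm_command:
  commands: [0,0,-0.015,0,0,0,-0.015,0,0,0,0,0]

```text
time_s: 10.7
ee_pos: [0.5582, 0.0908, 0.1193]
tool_rot: [0.983, 0.181, 0.0, 0.0]
ft_force: [0.1, -0.5, 0.3]
grip_width: 0.163
grip_force: 45.0
```

>>> arm_command:
  commands: [0,0,-0.01,0,0,0,0,0,0,0,0,0]

```text
time_s: 11.08
ee_pos: [0.5583, 0.0908, 0.1189]
tool_rot: [0.983, 0.181, 0.0, 0.0]
ft_force: [-0.6, 0.5, 1.2]
grip_width: 0.162
grip_force: 45.0
```

>>> arm_command:
  commands: [0,0,-0.006,0,0,0,0,0,0,0,0,0]

```text
time_s: 11.45
ee_pos: [0.5584, 0.0908, 0.1187]
tool_rot: [0.983, 0.181, 0.0, 0.0]
ft_force: [0.0, -0.5, 2.7]
grip_width: 0.16
grip_force: 45.0
```

Contact at TCP z ≈ 0.1191 (about 4 N at 0.1187). Moving to hole 0.

>>> arm_command:
  commands: [0,0,0.45,0,0,0,0.45,0,0.426,0.566,0,0,0.426,0.566,0,0,0,0,0,0,0,0,-0.15,0,0,0,-0.15,0,0,0,-0.15,0,0,0,-0.15,0,0,0,-0.14,0]

```text
time_s: 12.7
ee_pos: [0.6006, 0.1472, 0.1258]
tool_rot: [0.983, 0.181, -0.0, 0.0]
ft_force: [-0.5, 0.0, -0.8]
grip_width: 0.161
grip_force: 45.0
```

>>> arm_command:
  commands: [0,0,0,0,0,0,0,0]

```text
time_s: 12.95
ee_pos: [0.601, 0.1475, 0.1266]
tool_rot: [0.983, 0.181, 0.0, 0.0]
ft_force: [0.1, -1.1, -1.3]
grip_width: 0.161
grip_force: 45.0
```

>>> arm_command:
  commands: [0,0,-0.015,0,0,0,-0.015,0,0,0,0,0]

```text
time_s: 13.32
ee_pos: [0.6007, 0.1474, 0.1249]
tool_rot: [0.983, 0.181, 0.0, 0.0]
ft_force: [0.4, 0.4, -2.1]
grip_width: 0.16
grip_force: 45.0
```

>>> arm_command:
  commands: [0,0,-0.01,0,0,0,-0.01,0,0,0,0,0]

```text
time_s: 13.7
ee_pos: [0.6007, 0.1474, 0.1238]
tool_rot: [0.983, 0.181, -0.0, 0.0]
ft_force: [1.1, 0.2, -0.9]
grip_width: 0.161
grip_force: 45.0
```

>>> arm_command:
  commands: [0,0,-0.015,0,0,0,-0.015,0,0,0,0,0]

```text
time_s: 14.08
ee_pos: [0.6007, 0.1474, 0.1223]
tool_rot: [0.983, 0.181, -0.0, 0.0]
ft_force: [-0.3, 0.0, -1.1]
grip_width: 0.161
grip_force: 45.0
```

>>> arm_command:
  commands: [0,0,-0.015,0,0,0,-0.015,0,0,0,0,0]

```text
time_s: 14.45
ee_pos: [0.6007, 0.1474, 0.1208]
tool_rot: [0.983, 0.181, -0.0, 0.0]
ft_force: [-0.3, -0.4, -0.4]
grip_width: 0.164
grip_force: 45.0
```

>>> arm_command:
  commands: [0,0,-0.012,0,0,0,0,0,0,0,0,0]

```text
time_s: 14.82
ee_pos: [0.6008, 0.1474, 0.1203]
tool_rot: [0.983, 0.181, 0.0, 0.0]
ft_force: [-0.2, -0.1, -1.5]
grip_width: 0.16
grip_force: 45.0
```

>>> arm_command:
  commands: [0,0,-0.01,0,0,0,-0.01,0,0,0,0,0]

```text
time_s: 15.2
ee_pos: [0.6007, 0.1474, 0.1192]
tool_rot: [0.983, 0.181, -0.0, 0.0]
ft_force: [-0.0, 0.0, -0.7]
grip_width: 0.162
grip_force: 45.0
```

>>> arm_command:
  commands: [0,0,-0.01,0,0,0,-0.01,0,0,0,0,0]

```text
time_s: 15.58
ee_pos: [0.6007, 0.1474, 0.1182]
tool_rot: [0.983, 0.181, -0.0, 0.0]
ft_force: [-0.2, 0.1, -0.3]
grip_width: 0.162
grip_force: 45.0
```

>>> arm_command:
  commands: [0,0,-0.01,0,0,0,-0.01,0,0,0,0,0]

```text
time_s: 15.95
ee_pos: [0.6007, 0.1474, 0.1172]
tool_rot: [0.983, 0.181, -0.0, 0.0]
ft_force: [0.2, 0.5, -1.3]
grip_width: 0.158
grip_force: 45.0
```

>>> arm_command:
  commands: [0,0,-0.012,0,0,0,-0.012,0,0,0,0,0]

```text
time_s: 16.32
ee_pos: [0.6007, 0.1474, 0.116]
tool_rot: [0.983, 0.181, -0.0, 0.0]
ft_force: [0.0, 0.3, -0.0]
grip_width: 0.162
grip_force: 45.0
```

>>> arm_command:
  commands: [0,0,-0.012,0,0,0,-0.012,0,0,0,0,0]

```text
time_s: 16.7
ee_pos: [0.6007, 0.1474, 0.1148]
tool_rot: [0.983, 0.181, -0.0, 0.0]
ft_force: [-0.8, 0.7, -1.2]
grip_width: 0.162
grip_force: 45.0
```

>>> arm_command:
  commands: [0,0,-0.012,0,0,0,-0.012,0,0,0,0,0]

```text
time_s: 17.08
ee_pos: [0.6008, 0.1475, 0.1138]
tool_rot: [0.983, 0.181, 0.0, 0.0]
ft_force: [0.7, 0.1, -0.8]
grip_width: 0.165
grip_force: 45.0
```

>>> arm_command:
  commands: [0,0,-0.006,0,0,0,0,0,0,0,0,0]

```text
time_s: 17.45
ee_pos: [0.6009, 0.1474, 0.1135]
tool_rot: [0.983, 0.181, 0.0, 0.0]
ft_force: [0.1, 0.7, 0.2]
grip_width: 0.163
grip_force: 45.0
```

Hole 0 onset at ≈0.1138, 5.4 mm lower than hole 6, so the high side is near hole 5. Touching hole 4 to get the middle height.

>>> arm_command:
  commands: [0,0,0.52,0,0,0,0.52,0,-0.66,-0.092,0,0,-0.66,-0.092,0,0,-0.66,-0.092,0,0,0,0,0,0,0,0,-0.204,0,0,0,-0.204,0,0,0,-0.204,0,0,0,-0.204,0]

```text
time_s: 18.7
ee_pos: [0.5018, 0.1336, 0.1233]
tool_rot: [0.983, 0.181, -0.0, 0.0]
ft_force: [0.3, -0.6, -2.0]
grip_width: 0.159
grip_force: 45.0
```

>>> arm_command:
  commands: [0,0,0,0,0,0,0,0,0,0,0,0]

```text
time_s: 19.08
ee_pos: [0.5021, 0.1337, 0.125]
tool_rot: [0.983, 0.181, 0.001, 0.0]
ft_force: [0.1, -0.5, -1.3]
grip_width: 0.16
grip_force: 45.0
```

>>> arm_command:
  commands: [0,0,-0.01,0,0,0,-0.01,0,0,0,0,0]

```text
time_s: 19.45
ee_pos: [0.5017, 0.1336, 0.1236]
tool_rot: [0.983, 0.181, 0.0, 0.0]
ft_force: [0.4, 1.0, -1.9]
grip_width: 0.162
grip_force: 45.0
```

>>> arm_command:
  commands: [0,0,-0.012,0,0,0,-0.012,0,0,0,0,0]

```text
time_s: 19.82
ee_pos: [0.5017, 0.1336, 0.1223]
tool_rot: [0.983, 0.181, -0.0, 0.0]
ft_force: [-0.3, -0.9, -1.6]
grip_width: 0.164
grip_force: 45.0
```

>>> arm_command:
  commands: [0,0,-0.012,0,0,0,-0.012,0,0,0,0,0]

```text
time_s: 20.2
ee_pos: [0.5017, 0.1336, 0.1211]
tool_rot: [0.983, 0.181, -0.0, 0.0]
ft_force: [-0.7, -0.9, -1.7]
grip_width: 0.164
grip_force: 45.0
```

>>> arm_command:
  commands: [0,0,-0.012,0,0,0,-0.012,0,0,0,0,0]

```text
time_s: 20.58
ee_pos: [0.5017, 0.1336, 0.1199]
tool_rot: [0.983, 0.181, -0.0, 0.0]
ft_force: [0.3, -0.7, -2.5]
grip_width: 0.16
grip_force: 45.0
```

>>> arm_command:
  commands: [0,0,-0.01,0,0,0,-0.01,0,0,0,0,0]

```text
time_s: 20.95
ee_pos: [0.5017, 0.1336, 0.1189]
tool_rot: [0.983, 0.181, -0.0, 0.0]
ft_force: [0.0, -0.0, -1.2]
grip_width: 0.163
grip_force: 45.0
```

>>> arm_command:
  commands: [0,0,-0.01,0,0,0,-0.01,0,0,0,0,0]

```text
time_s: 21.32
ee_pos: [0.5017, 0.1336, 0.1179]
tool_rot: [0.983, 0.181, -0.0, 0.0]
ft_force: [0.6, -0.0, -1.3]
grip_width: 0.163
grip_force: 45.0
```

>>> arm_command:
  commands: [0,0,-0.01,0,0,0,-0.01,0,0,0,0,0]

```text
time_s: 21.7
ee_pos: [0.5019, 0.1337, 0.1171]
tool_rot: [0.983, 0.181, 0.0, 0.0]
ft_force: [-0.1, 0.1, 0.2]
grip_width: 0.164
grip_force: 45.0
```

Hole 4 onset is ≈0.1172, so the middle is at ≈0.1155, the lean ≈0.081 rad, and the high direction lies between holes 5 and 6. Pressing at hole 5.

>>> arm_command:
  commands: [0,0,0.43,0,0,0,0.43,0,0.194,-0.33,0,0,0.194,-0.33,0,0,0,0,0,0,0,0,-0.22,0,0,0,-0.2,0,0,0,-0.2,0,0,0,-0.148,0,0,0,0,0]

```text
time_s: 22.95
ee_pos: [0.5206, 0.1007, 0.1208]
tool_rot: [0.983, 0.182, -0.001, 0.0]
ft_force: [-0.0, -0.7, -1.2]
grip_width: 0.165
grip_force: 45.0
```

>>> arm_command:
  commands: [0,0,-0.015,0,0,0,-0.015,0,0,0,0,0]

```text
time_s: 23.32
ee_pos: [0.5213, 0.1006, 0.1203]
tool_rot: [0.983, 0.181, 0.0, 0.0]
ft_force: [-0.7, -0.4, -1.7]
grip_width: 0.163
grip_force: 45.0
```

>>> arm_command:
  commands: [0,0,-0.01,0,0,0,-0.01,0,0,0,0,0]

```text
time_s: 23.7
ee_pos: [0.5213, 0.1006, 0.1193]
tool_rot: [0.983, 0.181, 0.0, 0.0]
ft_force: [-0.0, -0.5, 1.3]
grip_width: 0.158
grip_force: 45.0
```

Onset ≈0.1195, matching the prediction (0.1193). Pressing slowly.

>>> arm_command:
  commands: [0,0,-0.01,0,0,0,-0.01,0,0,0,-0.01,0,0,0,-0.01,0,0,0,0,0]

```text
time_s: 24.32
ee_pos: [0.5219, 0.1007, 0.1182]
tool_rot: [0.983, 0.181, 0.001, 0.0]
ft_force: [-0.2, -0.4, 7.1]
grip_width: 0.162
grip_force: 45.0
```

>>> arm_command:
  commands: [0,0,-0.01,0,0,0,-0.01,0,0,0,-0.01,0,0,0,0,0]

```text
time_s: 24.82
ee_pos: [0.5223, 0.1006, 0.1173]
tool_rot: [0.983, 0.181, 0.002, 0.0]
ft_force: [-1.3, -0.3, 9.3]
grip_width: 0.165
grip_force: 45.0
```

>>> arm_command:
  commands: [0,0,-0.01,0,0,0,-0.01,0,0,0,-0.01,0,0,0,-0.01,0,0,0,0,0]

```text
time_s: 25.45
ee_pos: [0.5223, 0.1004, 0.1153]
tool_rot: [0.983, 0.182, 0.002, 0.0]
ft_force: [-1.1, -0.6, 9.7]
grip_width: 0.16
grip_force: 45.0
```

>>> arm_command:
  commands: [0,0,0.02,0,0,0,0.02,0,0,0,0.02,0,0,0,0,0]

```text
time_s: 25.95
ee_pos: [0.5211, 0.1004, 0.1163]
tool_rot: [0.983, 0.181, -0.0, 0.0]
ft_force: [0.1, -1.1, 1.8]
grip_width: 0.157
grip_force: 45.0
```

>>> arm_command:
  commands: [0,0,-0.014,0,0,0,-0.014,0,0,0,-0.014,0,0,0,-0.014,0,0,0,-0.014,0,0,0,-0.012,0,0,0,0,0]

```text
time_s: 26.82
ee_pos: [0.5221, 0.1005, 0.1139]
tool_rot: [0.983, 0.181, 0.001, 0.0]
ft_force: [-1.1, -1.2, 9.5]
grip_width: 0.164
grip_force: 45.0
```

>>> arm_command:
  commands: [0,0,0.02,0,0,0,0.02,0,0,0,0.02,0,0,0,0,0]

```text
time_s: 27.32
ee_pos: [0.5209, 0.1007, 0.1151]
tool_rot: [0.983, 0.181, -0.0, -0.0]
ft_force: [-0.4, -0.9, 1.6]
grip_width: 0.167
grip_force: 45.0
```

Unloaded height is now ≈0.1153, about level. Verifying at the opposite hole 1.

>>> arm_command:
  commands: [0,0,0.5,0,0,0,0.5,0,0.401,0.532,0,0,0.401,0.532,0,0,0.402,0.532,0,0,0,0,0,0,0,0,-0.3,0,0,0,-0.3,0,0,0,-0.2,0,0,0,-0.1,0]

```text
time_s: 28.58
ee_pos: [0.5807, 0.1799, 0.1194]
tool_rot: [0.983, 0.181, -0.001, 0.0]
ft_force: [0.3, 0.0, -2.3]
grip_width: 0.166
grip_force: 45.0
```

>>> arm_command:
  commands: [0,0,-0.04,0,0,0,0,0,0,0,0,0]

```text
time_s: 28.95
ee_pos: [0.5817, 0.1805, 0.119]
tool_rot: [0.983, 0.181, 0.001, -0.0]
ft_force: [0.5, 0.3, -0.3]
grip_width: 0.162
grip_force: 45.0
```

>>> arm_command:
  commands: [0,0,-0.01,0,0,0,-0.01,0,0,0,0,0]

```text
time_s: 29.32
ee_pos: [0.5813, 0.1804, 0.1174]
tool_rot: [0.983, 0.181, -0.0, 0.0]
ft_force: [0.1, 0.4, -0.8]
grip_width: 0.157
grip_force: 45.0
```

>>> arm_command:
  commands: [0,0,-0.01,0,0,0,-0.01,0,0,0,0,0]

```text
time_s: 29.7
ee_pos: [0.5813, 0.1804, 0.1164]
tool_rot: [0.983, 0.181, -0.0, 0.0]
ft_force: [-0.9, 0.0, -1.2]
grip_width: 0.165
grip_force: 45.0
```

>>> arm_command:
  commands: [0,0,-0.01,0,0,0,0,0,0,0,0,0]

```text
time_s: 30.08
ee_pos: [0.5814, 0.1804, 0.116]
tool_rot: [0.983, 0.181, 0.0, 0.0]
ft_force: [0.1, 0.1, -0.2]
grip_width: 0.162
grip_force: 45.0
```

>>> arm_command:
  commands: [0,0,-0.008,0,0,0,0,0,0,0,0,0]

```text
time_s: 30.45
ee_pos: [0.5814, 0.1805, 0.1157]
tool_rot: [0.983, 0.181, 0.0, 0.0]
ft_force: [-0.2, -0.4, 0.2]
grip_width: 0.163
grip_force: 45.0
```

The opposite hole reads ≈0.1160 against 0.1153, so the lean is now under 0.01 rad. Taking the probe back to the rest.

>>> arm_command:
  commands: [0,0,0.7,0,0,0,0.7,0,0,0,0.68,0,0,-0.9,0,0,0,-0.9,0,0,0,-0.9,0,0,0,-0.9,0,0,0,-0.9,0,0,0,-0.9,0,0]

```text
time_s: 31.58
ee_pos: [0.581, -0.091, 0.2194]
tool_rot: [0.983, 0.181, -0.0, -0.0]
ft_force: [1.0, 0.2, -0.5]
grip_width: 0.166
grip_force: 45.0
```

>>> arm_command:
  commands: [0.01,-0.6,0,0,0,-0.29,0,0,0,0,0,0,0,0,0,0,0,0,0,0]

```text
time_s: 32.2
ee_pos: [0.5819, -0.1329, 0.2196]
tool_rot: [0.983, 0.182, 0.0, -0.0]
ft_force: [-0.6, -0.1, -1.8]
grip_width: 0.162
grip_force: 45.0
```

```bash
python3 - <<'E'
from h import *
o=r.get_obs();print(o['ee_pos'],o['grip_width'],o['ft_force']);tcp=o['ee_pos']
for n in('scene','side'):
    im,d=r.capture(n);P=cloud(n,d);c,M,og=cal(n)
    def px(p):
        q=M.T@(p-og);return np.array([c['cx']-c['fx']*q[0]/q[2],c['cy']+c['fy']*q[1]/q[2]])
    e=px(tcp-[0,0,.0721]);print(n,'pred',e)
    save(n+'5.png',im)
    for m in r.masks_of('probe',n): 
        v,u=np.where(m['region']);print(round(m['conf'],2),u.min(),u.max(),v.min(),v.max(),'bottom',u[v>=v.max()-3].mean())
    a=np.clip(e.astype(int)-[40,50],0,None);save(n+'5c.png',cv2.resize(im[a[1]:a[1]+80,a[0]:a[0]+80],(400,400),interpolation=cv2.INTER_CUBIC))
a,b=[cv2.imread(f'pics/{n}5c.png') for n in('scene','side')];cv2.imwrite('pics/cmp5.png',np.hstack([a,b]))
E
```

```text
[ 0.58192113 -0.13285019  0.21962018] 0.16238096886606468 [-0.58378282 -0.06669836 -1.82564302]
scene pred [394.62208533 180.93044277]
0.95 372 386 217 290 bottom 378.0
0.74 388 402 107 183 bottom 393.6875
side pred [343.30363194 217.55109108]
0.72 339 353 178 219 bottom 343.8181818181818
0.65 288 300 254 301 bottom 294.0
```

View pics/cmp5.png

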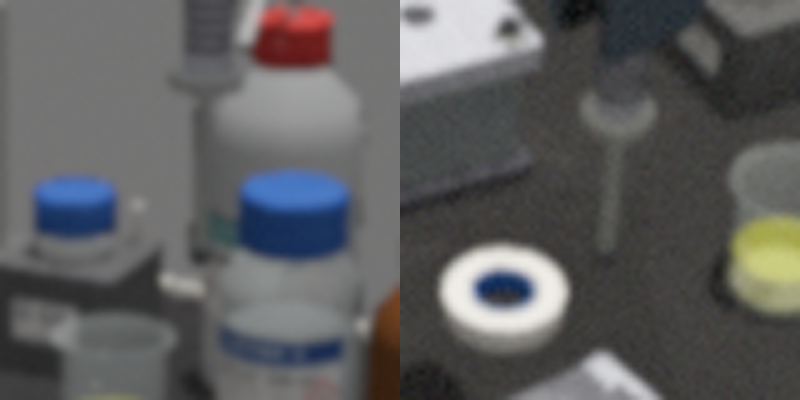

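Both crops show the ball at its predicted spot ((197,250) and (606,248)), so the probe is still straight in the grip. Lowering it into the bore.

>>> arm_command:
  commands: [0,-0.02,-0.5,0,0,0,-0.5,0,0,0,-0.35,0,0,0,-0.1,0,0,0,-0.1,0,0,0,-0.1,0,0,0,-0.1,0,0,0,0,0]

```text
time_s: 33.4
ee_pos: [0.5816, -0.135, 0.1318]
tool_rot: [0.983, 0.181, -0.0, -0.0]
ft_force: [0.7, -0.4, -1.2]
grip_width: 0.162
grip_force: 45.0
```

>>> arm_command:
  commands: [0.005,0.015,-0.2,0,0,0,-0.2,0,0,0,-0.2,0,0,0,-0.2,0,0,0,-0.1,0,0,0,-0.05,0,0,0,0,0,0,0,0,0]

```text
time_s: 34.4
ee_pos: [0.5824, -0.1344, 0.085]
tool_rot: [0.983, 0.181, 0.0, 0.0]
ft_force: [-0.4, 0.8, -1.9]
grip_width: 0.165
grip_force: 45.0
```

>>> arm_command:
  commands: [0,0,-0.02,0,0,0,-0.01,0,0,0,0,0]

```text
time_s: 34.78
ee_pos: [0.5821, -0.1343, 0.0831]
tool_rot: [0.983, 0.181, 0.0, 0.0]
ft_force: [0.4, 0.2, -1.6]
grip_width: 0.162
grip_force: 45.0
```

>>> arm_command:
  commands: [0,0,-0.02,0,0,0,-0.01,0,0,0,0,0]

```text
time_s: 35.15
ee_pos: [0.582, -0.1343, 0.0815]
tool_rot: [0.983, 0.181, -0.0, 0.0]
ft_force: [0.8, -0.0, -2.8]
grip_width: 0.163
grip_force: 45.0
```

>>> arm_command:
  commands: [0,0,0,0,0,0,0,0,0,0,0,0,0,0,0,0,0,0,0,0,0,0,0,0,0,0,0,0,0,0,0,0,0,0,0,0,0,0,0,0]
  gripper: 1

```text
time_s: 36.4
ee_pos: [0.5821, -0.1343, 0.0816]
tool_rot: [0.983, 0.181, 0.0, 0.0]
ft_force: [-0.7, 0.1, -0.1]
grip_width: 1.002
grip_force: 0.0
```

>>> arm_command:
  commands: [0,0,0.2,0,0,0,0.5,0,0,0,0.8,0,0,0,0.8,0,0,0,0.5,0,0,0,0,0,0,0,0,0]

```text
time_s: 37.28
ee_pos: [0.5814, -0.1342, 0.2206]
tool_rot: [0.983, 0.181, -0.001, -0.0]
ft_force: [0.7, -0.2, -0.5]
grip_width: 1.0
grip_force: 0.0
```

```bash
python3 - <<'E'
from h import *
o=r.get_obs();print(o['time_s'],o['ee_pos'],o['grip_width'])
for n in('wrist','side'):
    im,d=r.capture(n);P=cloud(n,d);x,y,z=P[...,0],P[...,1],P[...,2];save(n+'6.png',im)
    g=(z>.1)&(z<.14)&(abs(x-.582)<.03)&(abs(y+.134)<.03);q=P[g];t=q[q[:,2]>.124]
    f=(z>.0675)&(z<.074)&(abs(x-.582)<.03)&(abs(y+.134)<.03)
    print(n,len(q),np.round(np.percentile(q[:,2],[90,98]),4),np.round(np.median(q,0),4),t.min(0),t.max(0),'flange z',np.median(P[f][:,2]))
    if n=='side': cv2.imwrite('pics/end.png',cv2.resize(im[140:320,220:460,::-1],(800,600)))
E
```

```text
37.275 [ 0.58141416 -0.13417997  0.22058854] 0.9996489814449468
wrist 387 [0.1286 0.1291] [ 0.5869 -0.1316  0.1243] [ 0.5766949  -0.1396803   0.12400081] [ 0.5918424  -0.12532617  0.1298066 ] flange z 0.07006601683572511
side 146 [0.1277 0.129 ] [ 0.5811 -0.1396  0.1175] [ 0.57596131 -0.14191342  0.12424634] [ 0.58777839 -0.12874569  0.12985257] flange z 0.06968065767210285
```

View pics/end.png

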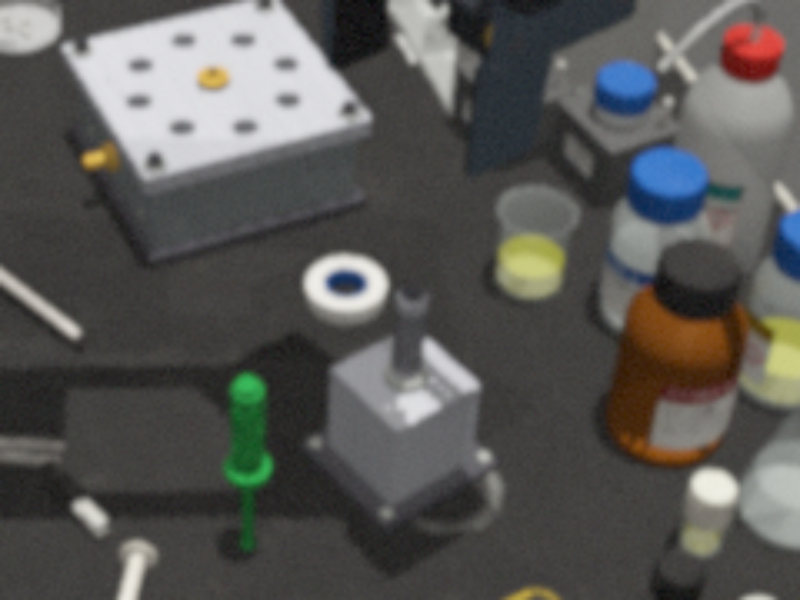

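The probe stands upright in its rest, at (405,340) in the crop, with the flange top at 70 mm as it should be. The gripper is clear and everything else looks undisturbed.

```bash
python3 -c "
from plant import r
print(r.job_done())"
```

```text
the job is handed in; nothing more can be done
None
```

I pressed the plate down at hole 5; re-touching hole 1 opposite puts the remaining lean below about 0.01 rad. The probe is back upright and fully down in its rest, and the job is handed in, though no verdict was returned.

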